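# Gauge the safety-gear rollers

### The job

One of the three steel rollers lying in the blue V-blocks is in tolerance: it goes into the wide GO slot (green floor) of the slot gauge but is stopped by the narrow NO-GO slot (red floor). Pick that roller, first lower it onto the mouth of the NO-GO slot and let it rest there for a moment to show that it stops, then set it fully home in the GO slot and let go of it there. Leave the other two rollers where they lie.

Things in the scene. Friction and masses are not known exactly. Their poses are not given: they have to be found in the camera images.
- gauge: Fixed steel slot gauge 150 x 44 x 66 mm; origin: centre of underside. Slots along y, open at top and y ends: GO 42 mm wide, green floor, at x -24 mm; NO-GO 28 mm, red floor, at x +31. Floors at z 20. The 3 teeth are 20 thick, 28 wide in y, upright to z 56, then 45-degree roofs to ridges at z 66. Roller axis goes along y. 36 mm roller: centre at z 67 stopped on NO-GO, z 38 home in GO. Base plate 10 high.
- roller_a_center (a point): Bright steel safety-gear roller, a plain cylinder 24 mm in diameter and 56 mm long, about 0.2 kg, lying level in a blue V-block that is 28 mm wide along the roller's axis, so both flat ends of the roller stick out 14 mm and it can be gripped end to end. The point is the roller's centre; its y axis runs along the roller's axis. Its centre starts 27 mm above the work surface.
- roller_b_center (a point): Bright steel safety-gear roller, a plain cylinder 36 mm in diameter and 56 mm long, about 0.4 kg, lying level in a blue V-block that is 28 mm wide along the roller's axis, so both flat ends of the roller stick out 14 mm and it can be gripped end to end. The point is the roller's centre; its y axis runs along the roller's axis. Its centre starts 35 mm above the work surface.
- roller_c_center (a point): Bright steel safety-gear roller, a plain cylinder 48 mm in diameter and 56 mm long, about 0.8 kg, lying level in a blue V-block that is 28 mm wide along the roller's axis, so both flat ends of the roller stick out 14 mm and it can be gripped end to end. The point is the roller's centre; its y axis runs along the roller's axis. Its centre starts 44 mm above the work surface.
Not all that is in view belongs to the job. Of the things that look like the gauge, the larger one is meant. Leave any yellow look-alike of the part that bears roller_b_center alone.

How it is judged:
By the outcome, as a careful person would: the job done as asked, in the order asked, and still so for the second after the job is handed in, with the robot touching nothing.
It also fails if it takes over 38 s, if anything falls off the work surface, if the arm or the gripper's body presses on something with over 40 N, if the wrist force passes 120 N, or if a joint passes its speed limit or range.

### The arm

A 6-joint arm with a two-finger parallel gripper is mounted at the origin on the work surface. World frame = base frame: x ahead of the robot, y to its left, z up, the work surface at z = 0. Lengths are in m, angles in rad, forces in N, time in s.
With the tool pointing down it reaches from about 0.35 to 0.975 m from the base axis. Payload 4.9 kg.
Tool frame: the origin (TCP) lies on the centre line of the jaws, within the pads' length; the fingertips stand 8 mm ahead of it and the grasp point (between the pads) lies 11 mm behind it; z points along the fingers, y is the direction in which the jaws open and shut (so a half turn about z gives the same grasp; the last joint's range is limited). The gripper opens to 85 mm and grips with 20 to 120 N. Pads are 22 mm wide; open, the fingers measure 114 mm over their backs; the gripper's body (76 mm by 85 mm) begins 54 mm behind the grasp point. The pads swing forward as they close: fully open they stand 13 mm farther back than shut.
Start: joints at [-1.339, 0.053, 1.613, -0, 1.476, -0.119], TCP at [0.215, -0.587, 0.239] pointing down, gripper open.
Joint ranges: [-3.01, 3.01], [-1.01, 2.22], [0.06, 2.58], [-1.02, 4.17], [0.09, 2.62], [-3.14, 3.14]. Speed limits (rad/s): [2.57, 2.57, 3.14, 3.14, 3.14, 3.14].

### API

Orientations are given as a rotation vector (axis times angle).
In Python, from station import get_obs, get_image, calibration, finish_job gives the robot as it stands. The module is installed in compiled form; this text tells all that it offers.
- The arm moves only by the shell command python3 -m jog 'ROWS' [FORCE]. ROWS is JSON, a list of rows, each a list of 7 numbers: the shift along the tool's x, y, z in cm, then the turn, a rotation vector about the tool's x, y, z in rad, then the closure in counts, from 0 (fully open) to 255 (shut). In form: [[dx, dy, dz, ax, ay, az, jaw], ...]. A call has 1 to 8 rows; each row is the pose to reach, as a shift and turn from the pose measured when the call began, along the tool's axes at that moment; what a row does not reach only later rows make up. A row lasts 1/12 s, in which the tool goes at most 41.7 mm and 7.16 degrees, less where a joint would pass 70% of its speed; a pose out of reach is approached as far as the arm can. A call with a gripper value outside its range is refused whole. The fingers move at their own pace and stop on an object; FORCE is the grip in N (left out, the last holds). Time passes only in rows, so rows that repeat a pose let the fingers close. It gives the time, the measured TCP pose, the force and the opening at its end, in the units of the state.
- get_obs(): the state, without advancing time (a new reading comes with each control period).
- get_image(name): name is "side" or "top"; returns the picture (420x560x3 uint8, red, green, blue); there is no depth.
- calibration(name): a dict with "vfov" (degrees; the focal length in pixels is half the picture's height over the tangent of half this angle, whatever the lens; pixels are square), "cx", "cy" (the principal point, pixels), "R" (3x3) and "t" (3): a world point X has camera coordinates R X + t. Camera axes: x right, y down, z forward; pixel columns grow to the right and rows downward; lengths in m; the calibration is good to about 2 mm. A picture is of the moment at which its call begins. calibration takes no time and is no camera call.
- finish_job(): hands the job in, once; it reports no verdict.
The state is a dict: "t": time; "q": joint angles; "dq": joint speeds; "effort": joint torques, N m; "tool_pos": TCP position; "tool_rot": TCP orientation; "contact_force": force on the tool from outside, world axes, zero at the start; "wrist_torque": the same for the moment, N m; "opening": finger opening in m.
Only numpy, scipy, OpenCV 4.12 (cv2) and the standard library are available. Lean on these libraries where they do the work, as an engineer would, in place of code of your own. Each camera call takes 0.05 s, during which the arm holds its last target. There are 200 camera calls.

## Working session

There is one attempt and no reset: what is moved stays moved. The work goes in short steps, Python scripts to look and compute and a shell command to move; the robot and the scene stay as the last step left them, time stands still between calls to the robot, and variables do not carry over. Pictures are saved under pics/ and viewed, about 8 in all and at most 12, crops included, and the job is handed in when it is done.

```bash
mkdir -p pics
python3 - <<'E'
from station import *
import cv2,json
for n in("top","side"):
    im=get_image(n); cv2.imwrite(f"pics/{n}0.png",im[:,:,::-1]); print(n,calibration(n))
print(get_obs())
E
```

```text
top {'vfov': 44.955747500394274, 'cx': 273.9407002945111, 'cy': 205.97928826810153, 'R': array([[-0.00406307, -0.99974535,  0.02219756],
       [-0.99615098,  0.00210282, -0.0876288 ],
       [ 0.08755981, -0.02246816, -0.99590585]]), 't': array([-0.01874459,  0.56877414,  0.86189443])}
side {'vfov': 45.91829627143372, 'cx': 282.19471688103226, 'cy': 213.28826724492055, 'R': array([[-0.99797238, -0.0623336 ,  0.0128705 ],
       [-0.04808915,  0.60596533, -0.79403618],
       [ 0.04169606, -0.7930451 , -0.60773424]]), 't': array([0.55736907, 0.09414018, 0.95249007])}
{'t': 0.1, 'q': array([-1.33897058e+00,  5.33102668e-02,  1.61414246e+00, -1.95555911e-05,
        1.47599553e+00, -1.18991677e-01]), 'dq': array([-0.00101656, -0.00147847, -0.00246026, -0.00047681,  0.00183624,
        0.00042681]), 'effort': array([-2.65000608e-04, -3.94907999e+01, -3.71361637e+01, -1.33101430e-04,
        3.96989679e-03,  6.77328785e-06]), 'tool_pos': array([ 0.21466582, -0.58640113,  0.2381824 ]), 'tool_rot': array([-3.09156219e+00, -5.47920965e-01,  1.94769346e-04]), 'contact_force': array([ 0.04794797, -0.35591681, -0.28681897]), 'wrist_torque': array([ 0.04509761, -0.02353926,  0.01093561]), 'opening': 0.08527026712678572}
```

View pics/top0.png

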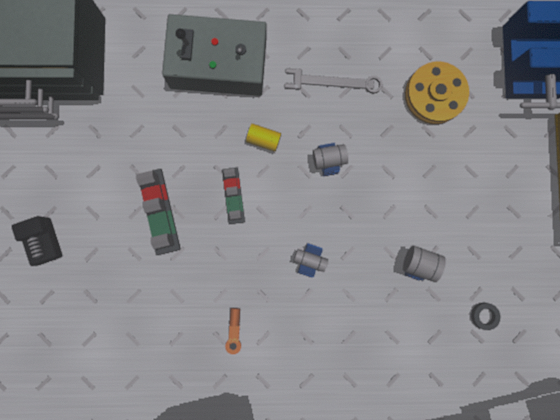

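View pics/side0.png

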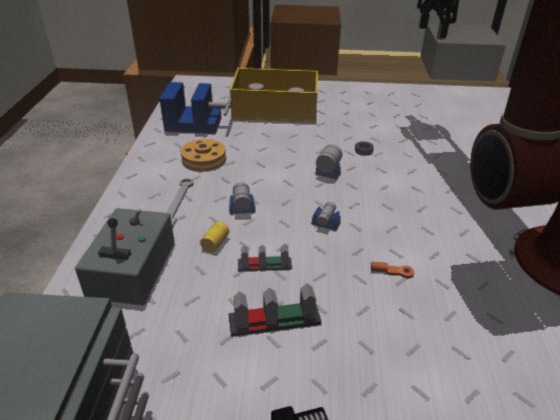

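```bash
cat > h.py <<'E'
import numpy as np,cv2
from station import *
def K(c): 
    f=210/np.tan(np.radians(c["vfov"])/2); return f
def ray(n,u,v,z):
    c=calibration(n);f=K(c);R=np.array(c["R"]);t=np.array(c["t"])
    o=-R.T@t; d=R.T@np.array([(u-c["cx"])/f,(v-c["cy"])/f,1]); return o+d*(z-o[2])/d[2]
def proj(n,X):
    c=calibration(n);f=K(c);p=np.array(c["R"])@np.array(X)+c["t"]; return np.array([c["cx"]+f*p[0]/p[2],c["cy"]+f*p[1]/p[2]])
E
python3 - <<'E'
from h import *
t=cv2.imread("pics/top0.png");s=cv2.imread("pics/side0.png")
def crop(im,u,v,w,h,k): return cv2.resize(im[v:v+h,u:u+w],None,fx=k,fy=k,interpolation=cv2.INTER_CUBIC)
a=crop(t,300,133,65,50,6);b=crop(t,130,163,65,100,6)[:600]
c=crop(s,215,172,65,50,6);d=crop(s,220,280,110,60,3.545)
L=np.vstack([a,c]);
out=np.zeros((600,800,3),np.uint8);out[:300,:390]=a;out[300:600,:390]=c
out[:360,400:800]=cv2.resize(crop(t,130,163,60,100,1).transpose(1,0,2),(400,240),interpolation=cv2.INTER_CUBIC)[:0] if 0 else 0
g=crop(cv2.rotate(t[163:263,125:190],cv2.ROTATE_90_COUNTERCLOCKWISE),0,0,100,65,4);out[:260,400:800]=g
g=crop(s,222,280,105,60,3.8)[:, :400];out[300:300+g.shape[0],400:400+g.shape[1]]=g
cv2.imwrite("pics/crop1.png",out)
E
```

```text
(no output)
```

View pics/crop1.png

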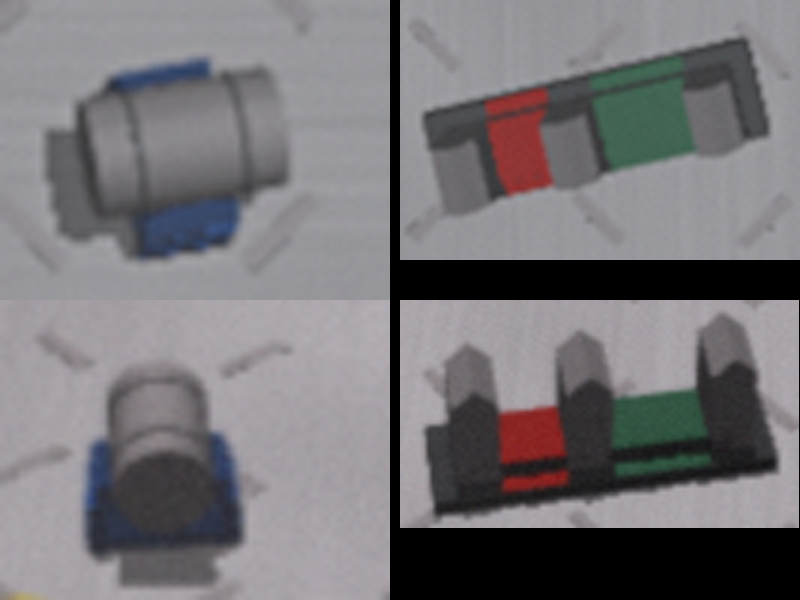

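Run:
```python
from h import *
def fit(M,W):
    M=np.array(M);W=np.array(W)[:,:2];m=M.mean(0);w=W.mean(0)
    A=M-m;B=W-w;th=np.arctan2((A[:,0]*B[:,1]-A[:,1]*B[:,0]).sum(),(A*B).sum())
    R=np.array([[np.cos(th),-np.sin(th)],[np.sin(th),np.cos(th)]]);t=w-R@m
    return t,th,np.abs(A@R.T-B).max(0)
sd=lambda x,y:(222+(x-400)/3.8,280+(y-300)/3.8)
P=[(472,395),(467,343),(590,378),(578,330),(740,362),(720,313)]
M=[(55,14),(55,-14),(7,14),(7,-14),(-55,14),(-55,-14)]
print("side ridges",fit(np.array(M)/1e3,[ray("side",*sd(*p),.066) for p in P]))
tp=lambda x,y:(189-y/4,163+(x-400)/4)
# plate outline corners, bottom edges
print("top plate",fit(np.array([(75,-22),(-75,-22)])/1e3,[ray("top",*tp(*p),.003) for p in [(424,115),(746,40)]]))
for p in [(424,115),(746,40),(768,133)]: print(ray("top",*tp(*p),.005))
print("plate lower side",fit(np.array([(75,22),(-75,22)])/1e3,[ray("side",*sd(*p),.0) for p in [(437,515),(777,468)]]))
# roller
q=lambda x,y:(300+x/6,133+y/6)
L=[ray("top",*q(*p),.035) for p in[(80,106),(102,216)]];Rr=[ray("top",*q(*p),.035) for p in[(270,68),(288,183)]]
l=sum(L)/2;r=sum(Rr)/2
print("B top ctr",(l+r)/2,"len",np.linalg.norm(l-r),"axis",(l-r)/np.linalg.norm(l-r), np.linalg.norm(L[0]-L[1]))
e=ray("side",215+160/6,172+190/6,.035);print("B +y end side",e,"top l",l)
for n,u,v,z in(("A",312,260,.027),("C",425,264,.044),("small",233,195,.02),("yel",263,137,.018)):print(n,ray("top",u,v,z))
print("cams",[-np.array(calibration(n)["R"]).T@calibration(n)["t"] for n in("top","side")])
o=get_obs();print(cv2.Rodrigues(o["tool_rot"])[0].round(3))
```

```text
side ridges (array([0.55940085, 0.18660536]), np.float64(0.23856556189523884), array([0.00144736, 0.00083695]))
top plate (array([0.56044122, 0.18649407]), np.float64(0.2401642011396157), array([0.00082252, 0.00020143]))
[0.63737521 0.18235884 0.005     ]
[0.49364352 0.14716028 0.005     ]
[0.48414271 0.18788567 0.005     ]
plate lower side (array([0.55939297, 0.18391725]), np.float64(0.24494254052445757), array([0.00051663, 0.00012914]))
B top ctr [ 0.65381868 -0.12011007  0.035     ] len 0.05604515794390222 axis [-0.18691631  0.98237584  0.        ] 0.03294401941883315
B +y end side [ 0.64905352 -0.09099041  0.035     ] top l [ 0.6485808  -0.09258136  0.035     ]
A [ 0.47455069 -0.08597128  0.027     ]
C [ 0.46722454 -0.27725124  0.044     ]
small [0.58869946 0.05130362 0.02      ]
yel [ 0.69281277 -0.00165905  0.018     ]
cams [array([ 4.91041444e-01, -5.70665415e-04,  9.08622779e-01]), array([0.52105097, 0.73306472, 0.64643792])]
[[ 0.939  0.344 -0.   ]
 [ 0.344 -0.939  0.002]
 [ 0.    -0.002 -1.   ]]
```

The larger gauge is at top-image (158,212); the smaller look-alike is at (233,195). Of the rollers, B at (330,158) is the middle-sized one: it measures about 33–36 mm, sits in a blue V-block and has steel ends. A (312,260) is smaller and C (425,264) is bigger. The yellow cylinder at (263,137) is the decoy. The crop confirms B and the gauge. From the two views, B is at (0.6535, -0.1195) with yaw 0.188, and the gauge is at (0.560, 0.186) with yaw 0.24.

```bash
python3 -m jog '[[57.3,-28.8,0,0,0,0.163,0],[57.3,-28.8,0,0,0,0.163,0],[57.3,-28.8,0,0,0,0.163,0],[57.3,-28.8,0,0,0,0.163,0],[57.3,-28.8,0,0,0,0.163,0],[57.3,-28.8,0,0,0,0.163,0],[57.3,-28.8,0,0,0,0.163,0],[57.3,-28.8,0,0,0,0.163,0]]' 60
cat >> h.py <<'E'
def rel(x,y,z,yaw):
    o=get_obs();R=cv2.Rodrigues(o["tool_rot"])[0];p=o["tool_pos"]
    T=np.array([[np.cos(yaw),np.sin(yaw),0],[np.sin(yaw),-np.cos(yaw),0],[0,0,-1]])
    print("t",round(o["t"],2),"tcp",p.round(4),"F",o["contact_force"].round(1),"op",round(o["opening"],4))
    print("rel cm",(R.T@(np.array([x,y,z])-p)*100).round(2),"rot",cv2.Rodrigues(R.T@T)[0].ravel().round(4))
E
python3 -c "from h import *; rel(.6535,-.1195,.1,.188)"
```

```text
t: 0.77
tool_pos: [0.4437, -0.3419, 0.2387]
tool_rot: [-3.126, -0.294, 0.001]
contact_force: [0.4, -1.0, -0.0]
opening: 0.0854
t 0.77 tcp [ 0.4437 -0.3419  0.2387] F [ 0.4 -1.  -0. ] op 0.0854
rel cm [ 24.77 -17.91  13.9 ] rot [-0.0022  0.0003 -0.0004]
```

```bash
python3 -m jog '[[24.8,-17.9,6,0,0,0,0],[24.8,-17.9,6,0,0,0,0],[24.8,-17.9,6,0,0,0,0],[24.8,-17.9,6,0,0,0,0],[24.8,-17.9,6,0,0,0,0],[24.8,-17.9,8,0,0,0,0],[24.8,-17.9,11,0,0,0,0],[24.8,-17.9,13.9,0,0,0,0]]'
python3 -m jog '[[0,0,0,0,0,0,0],[0,0,0,0,0,0,0]]' >/dev/null
python3 - <<'E'
from h import *
rel(.6535,-.1195,.1,.188)
t=get_image("top");s=get_image("side")
out=np.zeros((600,800,3),np.uint8)
f=lambda im,u,v,w,h,k:cv2.resize(im[v:v+h,u:u+w],None,fx=k,fy=k,interpolation=cv2.INTER_CUBIC)
out[:480,:400]=f(t,280,100,100,120,4);out[:480,400:]=f(s,190,120,100,120,4)
cv2.imwrite("pics/c2.png",out[:480,:,::-1])
E
```

```text
t: 1.43
tool_pos: [0.6493, -0.1261, 0.1231]
tool_rot: [-3.127, -0.298, -0.009]
contact_force: [-0.3, -0.7, -0.1]
opening: 0.0855
t 1.6 tcp [ 0.6479 -0.1243  0.1195] F [-0.1 -0.7  1. ] op 0.0855
rel cm [ 0.64 -0.36  1.96] rot [-0.0026 -0.0002  0.0044]
```

View pics/c2.png

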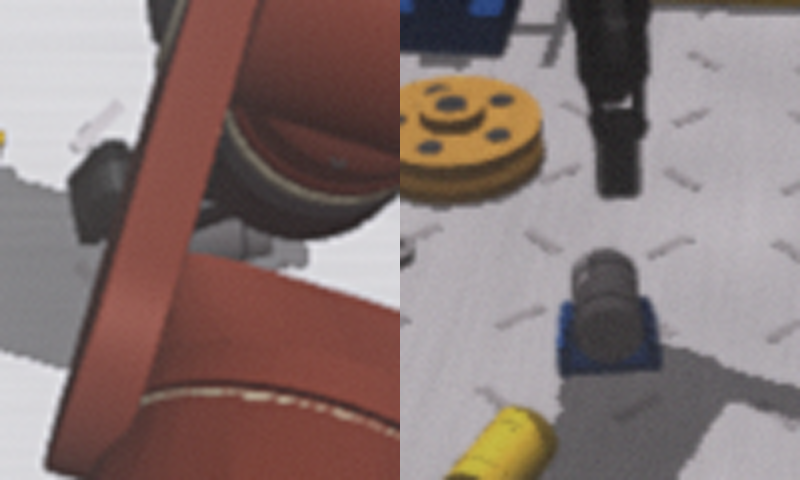

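The side view shows the jaws over roller B, whose near face is at about side (243,202). Nothing is in the way of the fingers. I'll correct the remaining offset and descend.

```bash
python3 -m jog '[[0.6,-0.4,1,0,0,0,0],[0.6,-0.4,2,0,0,0,0],[0.6,-0.4,3,0,0,0,0],[0.6,-0.4,3.5,0,0,0,0],[0.6,-0.4,3.5,0,0,0,0]]'
python3 -c "from h import *; rel(.6535,-.1195,.024,.188)"
```

```text
t: 2.12
tool_pos: [0.6535, -0.1218, 0.0871]
tool_rot: [-3.127, -0.297, -0.006]
contact_force: [-0.2, 0.6, -0.1]
opening: 0.0854
t 2.12 tcp [ 0.6535 -0.1218  0.0871] F [-0.2  0.6 -0.1] op 0.0854
rel cm [ 0.02 -0.23  6.31] rot [-0.0002 -0.0037  0.0012]
```

```bash
python3 -m jog '[[0,-0.2,1.5,0,0,0,0],[0,-0.2,3,0,0,0,0],[0,-0.2,4.5,0,0,0,0],[0,-0.2,5.5,0,0,0,0],[0,-0.2,6.3,0,0,0,0],[0,-0.2,6.3,0,0,0,0],[0,-0.2,6.3,0,0,0,0]]'
python3 -c "from h import *; rel(.6535,-.1195,.024,.188)"
```

```text
t: 2.7
tool_pos: [0.6529, -0.1197, 0.0232]
tool_rot: [-3.126, -0.297, -0.004]
contact_force: [0.6, 0.1, -0.5]
opening: 0.0855
t 2.7 tcp [ 0.6529 -0.1197  0.0232] F [ 0.6  0.1 -0.5] op 0.0855
rel cm [ 0.06 -0.01 -0.08] rot [-0.0009 -0.0025  0.0012]
```

```bash
python3 -m jog '[[0,0,0,0,0,0,60],[0,0,0,0,0,0,75],[0,0,0,0,0,0,82],[0,0,0,0,0,0,88],[0,0,0,0,0,0,94],[0,0,0,0,0,0,100],[0,0,0,0,0,0,110],[0,0,0,0,0,0,120]]' 60
```

```text
t: 3.37
tool_pos: [0.6534, -0.1183, 0.0249]
tool_rot: [-3.124, -0.297, -0.005]
contact_force: [-2.4, 5.3, 5.5]
opening: 0.0555
```

```bash
python3 -m jog '[[0,0,0,0,0,0,200],[0,0,0,0,0,0,200],[0,0,0,0,0,0,200],[0,0,0,0,0,0,200]]' 60
```

```text
t: 3.7
tool_pos: [0.6533, -0.1179, 0.025]
tool_rot: [-3.123, -0.296, -0.005]
contact_force: [-0.6, 2.9, 1.1]
opening: 0.0551
```

```bash
python3 -m jog '[[0,0,-1,0,0,0,200],[0,0,-2,0,0,0,200],[0,0,-4,0,0,0,200],[0,0,-7,0,0,0,200],[0,0,-10,0,0,0,200],[0,0,-12,0,0,0,200],[0,0,-12,0,0,0,200],[0,0,-12,0,0,0,200]]'
python3 - <<'E'
from h import *
rel(.5898,.1934,.12,.240)
t=get_image("top");s=get_image("side")
out=np.zeros((480,800,3),np.uint8)
f=lambda im,u,v,w,h,k:cv2.resize(im[v:v+h,u:u+w],None,fx=k,fy=k,interpolation=cv2.INTER_CUBIC)
out[:,:400]=f(t,280,100,100,120,4);out[:,400:]=f(s,190,110,100,120,4)
cv2.imwrite("pics/c3.png",out[:,:,::-1])
E
```

```text
t: 4.37
tool_pos: [0.654, -0.1191, 0.147]
tool_rot: [-3.125, -0.296, -0.01]
contact_force: [0.6, -0.6, -4.5]
opening: 0.0551
t 4.37 tcp [ 0.654  -0.1191  0.147 ] F [ 0.6 -0.6 -4.5] op 0.0551
rel cm [ -0.45 -31.89   2.75] rot [-0.0015 -0.0068 -0.051 ]
```

View pics/c3.png

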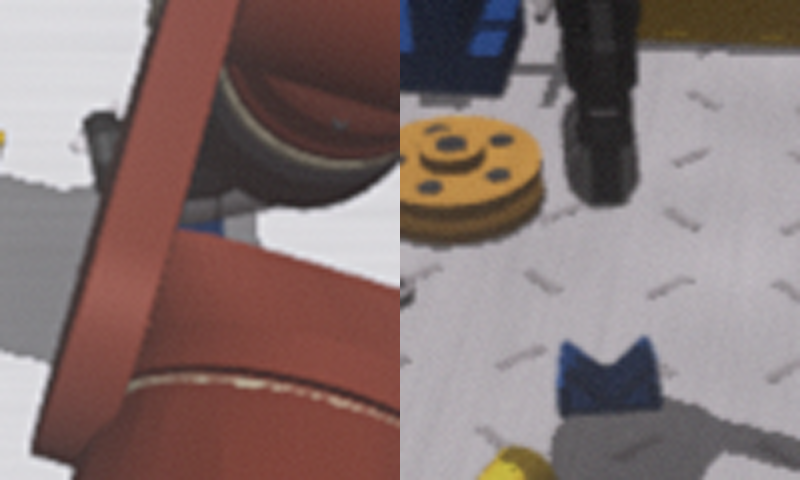

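The roller is held: 4.5 N of weight, opening 55 mm, and the V-block is empty at side (243,204). Next I carry it over NO-GO.

```bash
python3 -m jog '[[0,-3,0,0,0,-0.01,200],[-0.1,-6.5,0,0,0,-0.02,200],[-0.2,-10.5,0,0,0,-0.03,200],[-0.3,-14.5,0,0,0,-0.04,200],[-0.4,-18.5,0,0,0,-0.051,200],[-0.45,-22.5,0,0,0,-0.051,200],[-0.45,-26.5,0,0,0,-0.051,200],[-0.45,-29.5,0,0,0,-0.051,200]]'
python3 -c "from h import *; rel(.5898,.1934,.10,.240)"
```

```text
t: 5.13
tool_pos: [0.5889, 0.1732, 0.1409]
tool_rot: [-3.113, -0.377, 0.009]
contact_force: [-0.2, -0.2, -4.9]
opening: 0.0551
t 5.13 tcp [0.5889 0.1732 0.1409] F [-0.2 -0.2 -4.9] op 0.0551
rel cm [ 0.59 -1.91  4.1 ] rot [-0.0066  0.0049  0.0013]
```

```bash
python3 -m jog '[[0.6,-1.9,0.5,-0.007,0.005,0,200],[0.6,-1.9,1,-0.007,0.005,0,200],[0.6,-1.9,2,-0.007,0.005,0,200],[0.6,-1.9,2.8,-0.007,0.005,0,200],[0.6,-1.9,3.2,-0.007,0.005,0,200],[0.6,-1.9,3.2,-0.007,0.005,0,200],[0.6,-1.9,3.2,-0.007,0.005,0,200]]'
python3 - <<'E'
from h import *
rel(.5898,.1934,.056,.240)
t=get_image("top");s=get_image("side")
out=np.zeros((500,800,3),np.uint8)
f=lambda im,u,v,w,h,k:cv2.resize(im[v:v+h,u:u+w],None,fx=k,fy=k,interpolation=cv2.INTER_CUBIC)
out[:,:300]=f(t,130,160,60,100,5);out[:,300:]=f(s,225,240,100,100,5)
cv2.imwrite("pics/c4.png",out[:,:,::-1])
E
```

```text
t: 5.72
tool_pos: [0.5898, 0.1921, 0.1081]
tool_rot: [3.119, 0.376, -0.002]
contact_force: [0.2, -0.4, -3.9]
opening: 0.0551
t 5.72 tcp [0.5898 0.1921 0.1081] F [ 0.2 -0.4 -3.9] op 0.0551
rel cm [ 0.03 -0.13  5.21] rot [ 0.0004  0.0014 -0.0003]
```

View pics/c4.png

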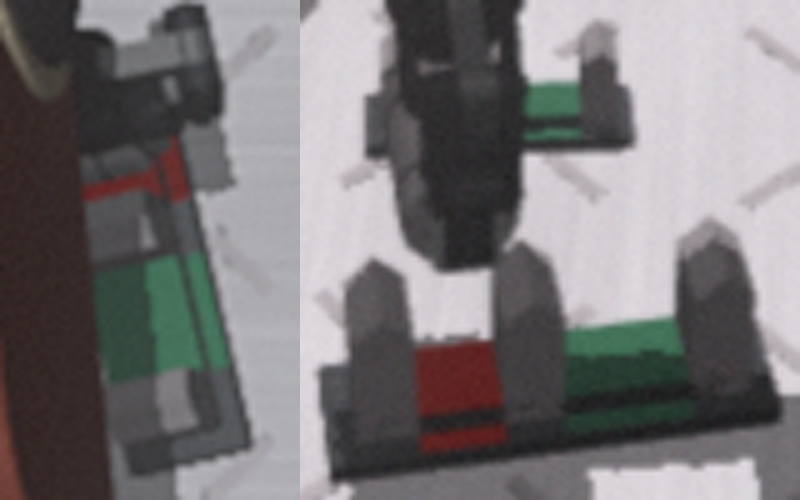

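```bash
python3 -m jog '[[0,-0.1,1.5,0,0,0,200],[0,-0.1,3,0,0,0,200],[0,-0.1,4,0,0,0,200],[0,-0.1,4.7,0,0,0,200],[0,-0.1,4.7,0,0,0,200],[0,-0.1,4.7,0,0,0,200]]'
python3 -c "
from h import *; rel(.5898,.1934,.056,.240)
p=np.array([.5898,.1921,.1191])+.028*np.array([-.238,.971,0])
print((proj('side',p)-[225,240])*5+[300,0])"
```

```text
t: 6.32
tool_pos: [0.5904, 0.1935, 0.0624]
tool_rot: [3.119, 0.376, 0.001]
contact_force: [-0.1, 0.0, -5.7]
opening: 0.0555
t 6.32 tcp [0.5904 0.1935 0.0624] F [-0.1  0.  -5.7] op 0.0555
rel cm [-0.06 -0.01  0.64] rot [ 0.0004 -0.0007  0.    ]
[461.38485819 220.6876668 ]
```

```bash
python3 -m jog '[[-0.05,0,0.2,0,0,0,200],[-0.05,0,0.3,0,0,0,200],[-0.05,0,0.4,0,0,0,200],[-0.05,0,0.4,0,0,0,200]]'
python3 -m jog '[[0,0,0.1,0,0,0,200],[0,0,0.2,0,0,0,200],[0,0,0.2,0,0,0,200]]'
```

```text
t: 6.65
tool_pos: [0.5901, 0.1934, 0.0587]
tool_rot: [3.119, 0.376, 0.002]
contact_force: [-0.2, 0.4, -5.4]
opening: 0.0553
t: 6.9
tool_pos: [0.5903, 0.1935, 0.0573]
tool_rot: [3.119, 0.376, 0.002]
contact_force: [-1.8, -1.6, -2.4]
opening: 0.0551
```

```bash
python3 -m jog '[[0,0,0.1,0,0,0,200],[0,0,0.15,0,0,0,200],[0,0,0.15,0,0,0,200],[0,0,0.15,0,0,0,200]]'
```

```text
t: 7.23
tool_pos: [0.5904, 0.1935, 0.0572]
tool_rot: [3.118, 0.376, 0.002]
contact_force: [-5.9, -0.8, 4.8]
opening: 0.0552
```

It has stopped at roller centre z ≈ 68 mm, with an upward force. The side load says I'm about 1 mm too far toward +x. I'll ease over, open slightly so it rests freely, then grip again.

```bash
python3 -m jog '[[-0.1,0,0.05,0,0,0,200],[-0.1,0,0.05,0,0,0,200],[-0.1,0,0.05,0,0,0,200]]'
python3 -m jog '[[0,0,0,0,0,0,75],[0,0,0,0,0,0,72],[0,0,0,0,0,0,70],[0,0,0,0,0,0,70],[0,0,0,0,0,0,70],[0,0,0,0,0,0,70],[0,0,0,0,0,0,70],[0,0,0,0,0,0,70]]'
python3 - <<'E'
from h import *
rel(.5898,.1934,.056,.240)
s=get_image("side")
cv2.imwrite("pics/c5.png",cv2.resize(s[240:340,225:325],None,fx=5,fy=5,interpolation=cv2.INTER_CUBIC)[:,:,::-1])
E
```

```text
t: 7.48
tool_pos: [0.5898, 0.1933, 0.0568]
tool_rot: [3.119, 0.376, 0.004]
contact_force: [0.5, 0.4, -2.9]
opening: 0.0554
t: 8.15
tool_pos: [0.5898, 0.1934, 0.0568]
tool_rot: [3.119, 0.376, 0.004]
contact_force: [-1.3, -0.0, 0.5]
opening: 0.0621
t 8.15 tcp [0.5898 0.1934 0.0568] F [-1.3 -0.   0.5] op 0.0621
rel cm [-0.   -0.    0.08] rot [ 0.0006 -0.0024  0.0002]
```

View pics/c5.png

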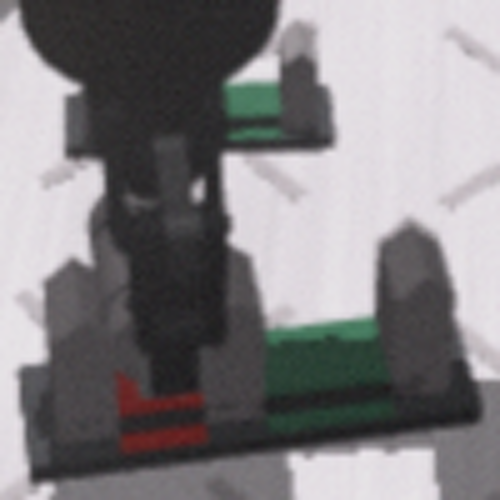

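The roller rests free on the NO-GO mouth, with its lower edge well above the red floor at about side (256,318). The jaws are open to 62 mm and the tool force is near 0. I'll grip it again.

```bash
python3 -m jog '[[0,0,0,0,0,0,78],[0,0,0,0,0,0,84],[0,0,0,0,0,0,90],[0,0,0,0,0,0,100],[0,0,0,0,0,0,120],[0,0,0,0,0,0,200],[0,0,0,0,0,0,200],[0,0,0,0,0,0,200]]' 60
python3 -m jog '[[0,0,-0.5,0,0,0,200],[0,0,-1.5,0,0,0,200],[0,0,-3,0,0,0,200],[0,0,-4,0,0,0,200],[0,0,-4,0,0,0,200],[-1,0,-4,0,0,0,200],[-2.5,0,-4,0,0,0,200],[-4,0,-4,0,0,0,200]]'
python3 -c "from h import *; rel(.5364,.1803,.09,.240)"
```

```text
t: 8.87
tool_pos: [0.5899, 0.1934, 0.0571]
tool_rot: [3.119, 0.376, 0.004]
contact_force: [-2.1, -0.3, 2.8]
opening: 0.0554
t: 9.53
tool_pos: [0.5492, 0.1835, 0.0956]
tool_rot: [3.118, 0.376, -0.0]
contact_force: [0.2, -0.4, -4.6]
opening: 0.0556
t 9.53 tcp [0.5492 0.1835 0.0956] F [ 0.2 -0.4 -4.6] op 0.0556
rel cm [-1.32  0.    0.56] rot [0.0005 0.0001 0.0002]
```

```bash
python3 -m jog '[[-1.3,0,0,0,0,0,200],[-1.3,0,0,0,0,0,200],[-1.3,0,0,0,0,0,200],[-1.3,0,1,0,0,0,200],[-1.3,0,2,0,0,0,200],[-1.3,0,2.6,0,0,0,200],[-1.3,0,2.6,0,0,0,200]]'
python3 -c "from h import *; rel(.5364,.1803,.027,.240)"
```

```text
t: 10.12
tool_pos: [0.5349, 0.18, 0.0666]
tool_rot: [3.118, 0.376, -0.008]
contact_force: [-0.9, -0.4, -5.3]
opening: 0.0554
t 10.12 tcp [0.5349 0.18   0.0666] F [-0.9 -0.4 -5.3] op 0.0554
rel cm [0.18 0.   3.95] rot [0.0002 0.0053 0.0001]
```

```bash
python3 -m jog '[[0.15,0,0,0,0.005,0,200],[0.15,0,0.3,0,0.005,0,200],[0.15,0,0.8,0,0.005,0,200],[0.15,0,1.3,0,0.005,0,200],[0.15,0,1.8,0,0.005,0,200],[0.15,0,2,0,0.005,0,200],[0.15,0,2,0,0.005,0,200]]'
python3 -c "from h import *; rel(.5364,.1803,.027,.240)"
```

```text
t: 10.7
tool_pos: [0.5356, 0.1801, 0.0455]
tool_rot: [3.119, 0.376, -0.003]
contact_force: [0.4, 0.1, -5.0]
opening: 0.0553
t 10.7 tcp [0.5356 0.1801 0.0455] F [ 0.4  0.1 -5. ] op 0.0553
rel cm [0.09 0.   1.85] rot [0.0002 0.002  0.0002]
```

In the slot without touching. Lowering to the floor.

```bash
python3 -m jog '[[0.1,0,0.5,0,0,0,200],[0.1,0,1,0,0,0,200],[0.1,0,1.4,0,0,0,200],[0.1,0,1.6,0,0,0,200],[0.1,0,1.6,0,0,0,200]]'
python3 -m jog '[[0,0,0.1,0,0,0,200],[0,0,0.15,0,0,0,200],[0,0,0.15,0,0,0,200]]'
```

```text
t: 11.12
tool_pos: [0.5359, 0.1803, 0.0286]
tool_rot: [3.118, 0.376, -0.006]
contact_force: [0.4, -0.2, -4.6]
opening: 0.0553
t: 11.37
tool_pos: [0.5362, 0.1804, 0.0279]
tool_rot: [3.118, 0.376, -0.005]
contact_force: [-1.4, -1.3, 0.1]
opening: 0.0552
```

```bash
python3 -m jog '[[0,0,0.05,0,0,0,80],[0,0,0.05,0,0,0,75],[0,0,0.05,0,0,0,60],[0,0,0.05,0,0,0,30],[0,0,0.05,0,0,0,0],[0,0,0.05,0,0,0,0],[0,0,0.05,0,0,0,0]]'
python3 -m jog '[[0,0,-0.5,0,0,0,0],[0,0,-1.5,0,0,0,0],[0,0,-3,0,0,0,0],[0,0,-5,0,0,0,0],[0,0,-8,0,0,0,0],[0,0,-11,0,0,0,0],[0,0,-14,0,0,0,0],[0,0,-16,0,0,0,0]]'
python3 -m jog '[[0,15,-2,0,0,0,0],[0,15,-2,0,0,0,0],[0,15,-2,0,0,0,0],[0,15,-2,0,0,0,0],[0,15,-2,0,0,0,0],[0,15,-2,0,0,0,0],[0,15,-2,0,0,0,0],[0,15,-2,0,0,0,0]]'
python3 - <<'E'
from h import *
t=get_image("top");s=get_image("side")
f=lambda im,u,v,w,h,k:cv2.resize(im[v:v+h,u:u+w],None,fx=k,fy=k,interpolation=cv2.INTER_CUBIC)
out=np.zeros((600,800,3),np.uint8)
out[:400,:240]=f(t,130,160,60,100,4);out[:400,240:640]=f(s,225,250,100,100,4)
cv2.imwrite("pics/c6.png",out[:400,:640,::-1]);cv2.imwrite("pics/s7.png",s[:,:,::-1])
E
```

```text
t: 11.95
tool_pos: [0.5363, 0.1804, 0.0275]
tool_rot: [3.118, 0.376, -0.004]
contact_force: [-0.4, 0.0, -0.1]
opening: 0.0857
t: 12.62
tool_pos: [0.538, 0.1808, 0.1924]
tool_rot: [3.119, 0.376, 0.004]
contact_force: [-1.2, -0.5, 0.2]
opening: 0.0852
t: 13.28
tool_pos: [0.5732, 0.0362, 0.2123]
tool_rot: [-3.118, -0.379, -0.003]
contact_force: [-0.0, 0.5, 0.4]
opening: 0.0857
```

View pics/c6.png

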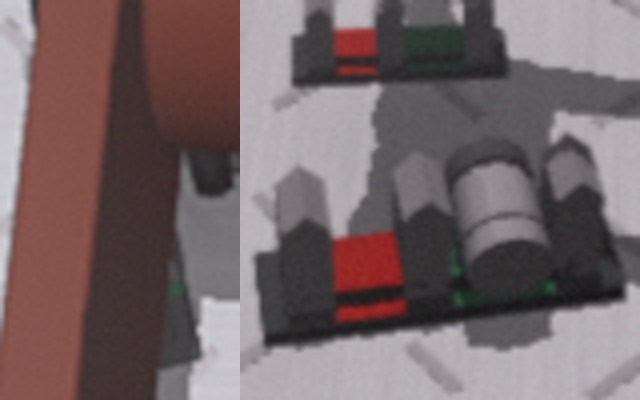

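View pics/s7.png

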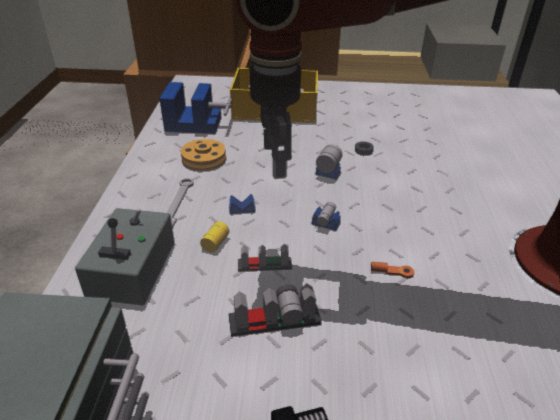

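The roller lies home in the green GO slot, at about side (289,303). Rollers A (327,214) and C (329,160) and the yellow decoy are where they were, and the arm is clear. Handing in.

```bash
python3 -m jog '[[0,0,0,0,0,0,0],[0,0,0,0,0,0,0]]'; python3 -c "from station import *; finish_job()"
```

```text
t: 13.55
tool_pos: [0.5729, 0.0373, 0.2118]
tool_rot: [-3.118, -0.382, -0.002]
contact_force: [0.3, -0.4, -0.2]
opening: 0.0856
the job is handed in; nothing more can be done
```

The job is done and handed in at about 13.6 s: roller B (36 mm) was shown to stop on NO-GO and now sits in the GO slot of the larger gauge.

- **NO-GO:** I lowered B onto the mouth, where it stopped with its centre about 68 mm up (67 mm expected). I opened the jaws to 62 mm so it lay there free for about half a second, and the tool force dropped to about 0. The first touch was about 1 mm off centre and gave a 6 N side load, which I corrected before opening.
- **GO:** I gripped B again and lowered it until the floor took its weight, with its centre about 39 mm up by the tool reading (38 mm expected). Then I let go and moved the arm clear.

The last side picture shows B level on the green floor between the teeth. Rollers A and C and the yellow look-alike appear unmoved, and the robot was touching nothing. The arm blocked the top camera at the end, so the final placement was checked from the side view only. The highest force I read in any report was about 8 N.

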